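# Open the lane barrier and bring up the next bin

### The job

The next bin of motors is waiting in the slide lane behind the closed barrier. Gently push the barrier arm up, without flinging it, past its balance point so that it stays standing open by itself, then push the bin along the lane, under the open barrier, until it is right up against the end stop. Only push: do not lift or tip the bin, leave the barrier open, and leave everything else on the bench where it is.

Things in the scene. Friction and masses are not known exactly. Their poses are not given: they have to be found in the camera images.
- lane: Fixed slide lane across the bench. Two white plastic strips, tops at z 45 mm, between thin upright guides 132 mm apart inside (tops at z 70 mm, flared at the entry). Origin on the bench under the lane's middle. y runs along the lane: the bin travels to -y, end stop at the -y end, open entry at y +315 mm. x points across, to the barrier's pivot side, away from the robot. Yaw -0.12 to 0.36.
- stop_face (a point): Middle of the end stop's face (two rubber bumpers on a steel plate, top of the plate at z 102 mm) that the bin must come up against; on the lane's centre line, 220 mm from the lane's origin along -y, at z 72 mm. Axes as the lane's.
- bin_mid (a point): Centre (half-way up) of the waiting bin: an open white plastic box, 120 mm across the lane (x), 160 mm along it (y), 75 mm high, 3 mm walls, lip 3 mm proud at the rim; filled with small motors up to 62 mm. Its floor lies on the strips, so its top is at z 120 mm. Loose, 0.3 to 0.6 kg; sliding it takes a few N. Axes start as the lane's.
- pivot (a point): Middle of the barrier's pivot on the far side of the lane, 110 mm from its centre line along the lane's +x, at z 95 mm; the pivot line runs along the lane's y. Axes as the lane's. Two steel cheek plates, tops at z 129 mm, with pin and damper reach 45 mm to each side of it along y.
- bar_end (a point): Centre of the barrier arm's free end: a round steel pipe, 28 mm diameter (31 mm at the black cap, last 18 mm), running straight from the pivot across the lane to the robot's side; this point is 260 mm from the pivot. Closed, the arm is level at z 95 mm and its last 57 mm overhang freely, with nothing beneath but the bench.
- saddle (a point): Rubber face of the fixed rest saddle under the closed arm, 195 mm from the pivot, at z 81 mm. The saddle is a steel post 16 mm along the arm and 44 mm along the lane, with two ears up to z 109 mm beside the arm. Axes as the lane's.
- barrier (a joint): Barrier arm angle, rad: 0 closed (level), growing as the free end goes up and over to the pivot side, 1.75 fully open on its stop. Two steel discs on a short stem above the pivot are the counterweight: it balances at about 0.9, falls shut below that, swings open by itself above. Lifting the closed arm's end takes 1 to 2 N; a damper makes it take a second or so to swing over.

How it is judged:
On the way:
1. the barrier stands open by itself, nothing touching it, with the bin still waiting behind it (value of joint barrier above 1.6 rad and velocity of joint barrier below 0.1 rad/s and contact force between each of the fingers, the arm and barrier below 0.2 N and y of bin_mid in the frame of pivot above 0.06 m), for 0.2 s.
At the end, for the whole second after the job is handed in: The barrier stands open (over 1.6 rad), and the bin lies flat in the lane, at rest, within 7 mm of the end stop (value of joint barrier above 1.6 rad and y of bin_mid in the frame of stop_face between 0.07 and 0.087 m and z of bin_mid in the frame of lane between 0.075 and 0.09 m and angle between bin_mid's own z axis and vertical below 0.08 rad and linear speed of bin below 0.02 m/s); the robot touches nothing.
It fails at once if the bin is lifted off the lane or tipped (z of bin_mid in the frame of lane above 0.1 m or angle between bin_mid's own z axis and vertical above 0.25 rad).
It fails at once if the barrier is flung (faster than 4 rad/s) (velocity of joint barrier above 4 rad/s).
It fails at once if the barrier is gripped hard or struck (over 25 N) (contact force between the fingers and barrier above 25 N).
It fails at once if a bystander is shoved or knocked over (distance of any of tape, flux, solder, driver, scraps, board, tweezers from where it was at the start of the episode above 0.03 m).
It also fails if it takes over 64 s, if anything falls off the work surface, if the arm or the gripper's body presses on something with over 40 N, if the wrist force passes 120 N, or if a joint passes its speed limit or range.

### The arm

A 6-joint arm with a two-finger parallel gripper is mounted at the origin on the work surface. World frame = base frame: x ahead of the robot, y to its left, z up, the work surface at z = 0. Lengths are in m, angles in rad, forces in N, time in s.
With the tool pointing down it reaches from about 0.35 to 0.875 m from the base axis. Payload 15.5 kg.
Tool frame: the origin (TCP) lies between the finger pads; the fingertips stand 17 mm ahead of it and the grasp point (between the pads) lies 2 mm behind it (r.tip_reach is the distance from the TCP to the fingertips, in m); z points along the fingers, x is the direction in which the jaws open and shut, and the axes are right-handed (so a half turn about z gives the same grasp; the last joint's range is limited). The gripper opens to 85 mm and grips with 20 to 120 N. Pads are 22 mm wide; open, the fingers measure 114 mm over their backs; the gripper's body (76 mm by 85 mm) begins 54 mm behind the grasp point. The pads swing forward as they close: fully open they stand 13 mm farther back than shut.
Start: joints at [-1.321, 0.494, 1.345, -0, 1.302, -0.096], TCP at [0.211, -0.588, 0.248] pointing down, gripper open.
Joint ranges: [-2.91, 2.91], [-0.82, 2.16], [0.22, 2.67], [-1.22, 4.37], [0.12, 2.79], [-3.08, 3.08]. Speed limits (rad/s): [1.89, 1.89, 2.57, 3.01, 3.01, 3.01].

### API

Orientations are given as a rotation vector (axis times angle).
In Python, from workcell import r gives the robot as it stands.
- The arm moves only by the tool carry_out, never from a script. Its argument "moves" is a list of rows, each a list of 3 entries, a list of its own where there are three numbers: the shift along the tool's x, y, z in units of 60 mm (1.0 is 60 mm), then the turn about the tool's z in units of 6 degrees (1.0 is 6 degrees), then the opening, from 0 (shut) to 1 (fully open). In form: [[[dx, dy, dz], yaw, hand], ...]. A call has 1 to 12 rows; each row shifts and turns the commanded pose from where the row before left it, along the tool's axes as they then stand; what a row does not reach is not made up. A row lasts 1/8 s, in which the tool goes at most 62.5 mm and 10.7 degrees, less where a joint would pass 70% of its speed; a pose out of reach is approached as far as the arm can. A call is refused whole if a number of a shift passes 1 or a number of a turn 1, either way. A call with a gripper value outside its range is refused whole. The fingers move at their own pace and stop on an object; the grip force is fixed at half the most. Time passes only in rows, so rows that do not move let the fingers close. It gives the time, the measured TCP pose, the force and the opening at its end, in the units of the state.
- r.read_state(): the state, without advancing time (a new reading comes with each control period).
- r.read_camera(name): name is "side" or "top"; returns the picture (480x640x3 uint8, red, green, blue); there is no depth.
- r.camera_params(name): a dict with "camera_matrix" (3x3 intrinsics, pixels), "k1" (the pictures are not rectified: a ray, as slopes to the right and down, at radius r is drawn at 1 + k1 r^2 times it, then the intrinsics apply), "R" (3x3) and "t" (3): a world point X has camera coordinates R X + t. Camera axes: x right, y down, z forward; pixel columns grow to the right and rows downward; lengths in m; the calibration is good to about 2 mm. A picture is of the moment at which its call begins. camera_params takes no time and is no camera call.
- r.job_done(): hands the job in, once; it reports no verdict.
Trained networks look in the newest picture that a camera, given by its name, has taken for a name from the list of things; names that differ only in an ending like _2 or _b are one class to them, and where a whole thing is asked for, a point or a joint stands for the part that bears it (a point fixed in the world has none). Each returns a list of dicts, best first, with "score" (0 to 1); they miss things now and then, are a little off and sometimes report something else, mostly with a low value. They report only what shows in the picture. A call takes as long as a camera call.
- r.spot_in(name, camera): "at" ([column, row] as shares, 0 to 1, of the picture: columns of its width, rows of its height, amid what is visible of it).
The state is a dict: "clock": time; "qpos": joint angles; "joint_vel": joint speeds; "effort": joint torques, N m; "position": TCP position; "eef_rot": TCP orientation; "ft_force": force on the tool from outside, world axes, zero at the start; "torque": the same for the moment, N m; "gripper_width": opening from 0.0 (shut) to 1.0 (fully open).
Only numpy, scipy, OpenCV 4.12 (cv2) and the standard library are available. Lean on these libraries where they do the work, as an engineer would, in place of code of your own. Each camera call takes 0.05 s, during which the arm holds its last target. There are 200 camera calls.

## Working session

There is one attempt and no reset: what is moved stays moved. The work goes in short steps, Python scripts to look and compute and a tool call to move; the robot and the scene stay as the last step left them, time stands still between calls to the robot, and variables do not carry over. Pictures are saved under pics/ and viewed, about 8 in all and at most 12, crops included, and the job is handed in when it is done.

Besides the shell and the picture viewer there is one more tool, called after ">>>" as name(argument=value, ...) on one line, values as JSON. carry_out: Moves the arm, as the interface text tells. Its arguments: {"type":"object","properties":{"moves":{"type":"array"}},"required":["moves"]}

```bash
mkdir -p pics; ls; cat > h.py <<'E'
import numpy as np, cv2
from scipy.spatial.transform import Rotation as Ro
from workcell import r
def ray(cam,uv):
    p=r.camera_params(cam);K=np.array(p["camera_matrix"]);R=np.array(p["R"]);t=np.array(p["t"])
    d=np.linalg.inv(K)@[uv[0],uv[1],1];s=d[:2].copy()
    for _ in range(20): s=d[:2]/(1+p["k1"]*(s@s))
    return -R.T@t, R.T@np.array([s[0],s[1],1])
def atz(cam,uv,z):
    c,d=ray(cam,uv);return c+d*(z-c[2])/d[2]
def proj(cam,X):
    p=r.camera_params(cam);K=np.array(p["camera_matrix"]);c=np.array(p["R"])@X+np.array(p["t"])
    s=c[:2]/c[2];s=s*(1+p["k1"]*(s@s));return (K@[s[0],s[1],1])[:2]
def snap(cam,fn):
    im=r.read_camera(cam);cv2.imwrite(f"pics/{fn}.png",im[:,:,::-1]);return im
E
python3 - <<'E'
from h import *
zs=dict(lane=.045,stop_face=.072,bin_mid=.0825,pivot=.095,bar_end=.095,saddle=.081)
for cam in("top","side"):
    snap(cam,cam+"0");print(cam,ray(cam,(320,240)))
    for n,z in zs.items():
        for d in r.spot_in(n,cam)[:2]:
            uv=np.array(d["at"])*[640,480];print(n,round(d["score"],2),uv.round(),atz(cam,uv,z).round(3))
print(r.read_state())
E
```

```text
pics
top (array([0.52851231, 0.01553229, 0.95917618]), array([ 0.06866918, -0.02751271, -0.99736868]))
lane 0.92 [303. 255.] [0.566 0.019 0.045]
stop_face 0.7 [306. 260.] [0.557 0.015 0.072]
stop_face 0.56 [255. 216.] [0.633 0.096 0.072]
bin_mid 0.76 [185. 232.] [0.608 0.211 0.083]
pivot 0.91 [255. 200.] [0.656 0.095 0.095]
pivot 0.17 [303. 256.] [0.564 0.02  0.095]
bar_end 0.68 [256. 214.] [0.633 0.093 0.095]
saddle 0.88 [257. 201.] [0.657 0.093 0.081]
side (array([0.34311549, 0.54541881, 0.56608592]), array([ 0.33657721, -0.67691543, -0.65499328]))
lane 0.77 [289. 355.] [0.547 0.235 0.045]
lane 0.62 [282. 246.] [0.663 0.047 0.045]
stop_face 0.81 [290. 356.] [0.534 0.252 0.072]
bin_mid 0.9 [257. 309.] [0.607 0.211 0.083]
pivot 0.8 [268. 249.] [0.648 0.111 0.095]
bar_end 0.87 [285. 240.] [0.636 0.081 0.095]
saddle 0.55 [262. 242.] [0.674 0.088 0.081]
{'clock': 0.7, 'qpos': array([-1.32151912e+00,  4.93612159e-01,  1.34552831e+00,  1.05129974e-05,
        1.30248491e+00, -9.54959619e-02]), 'joint_vel': array([-0.00298516, -0.00057299, -0.00194114, -0.00027799,  0.00208781,
        0.00017046]), 'effort': array([ 1.88651211e-03, -8.81860685e+01, -3.84231126e+01,  7.27927227e-05,
        9.34299533e-04, -1.15291809e-04]), 'position': array([ 0.21124578, -0.58820857,  0.24825979]), 'eef_rot': array([-2.56954231e+00,  1.80744974e+00,  2.86729091e-05]), 'ft_force': array([-0.41232751,  0.41325005, -0.16061165]), 'torque': array([0.02064384, 0.02979711, 0.04257795]), 'gripper_width': 0.9997819502696667}
```

View pics/top0.png

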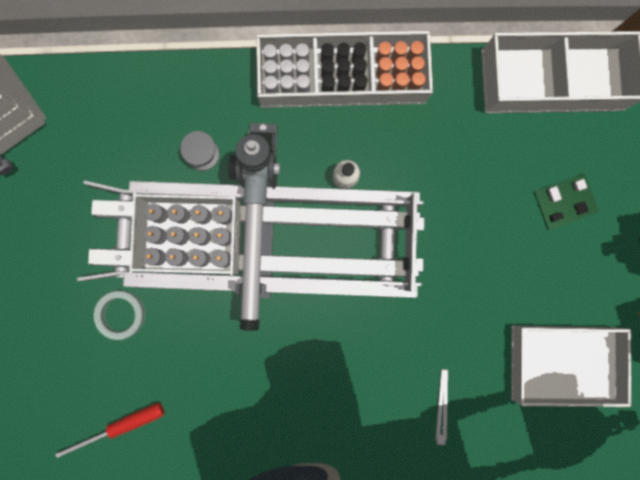

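View pics/side0.png

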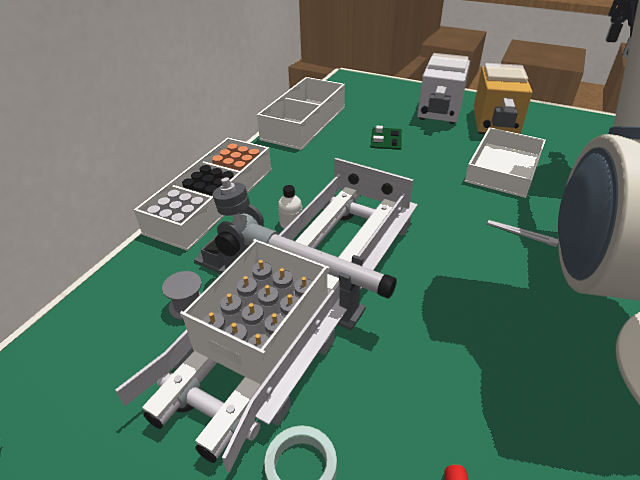

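The top view shows the lane along the image columns, with the bin at (186,233), the stop plate near col 412, the bar end at (250,326) and the counterweight discs at (253,149). The side view has the discs at (231,195). The tool stays vertical, so the simplest way to raise the arm is to push the counterweight discs away from the robot.

```bash
python3 - <<'E'
from h import *
t=cv2.imread("pics/top0.png");s=cv2.imread("pics/side0.png")
a=cv2.resize(t[110:210,205:305],(400,400),interpolation=2);b=cv2.resize(s[165:265,185:285],(400,400),interpolation=2)
cv2.imwrite("pics/cw.png",np.hstack([a,b]))
def tri(a,b):
    (c1,d1),(c2,d2)=ray("top",a),ray("side",b)
    k=np.linalg.lstsq(np.c_[d1,-d2],c2-c1,rcond=None)[0];p,q=c1+k[0]*d1,c2+k[1]*d2
    return ((p+q)/2).round(3),np.linalg.norm(p-q).round(4)
print("knob",tri((251,146),(226,183)))
for n,uv,z in [("stop far",(413,193),.102),("stop near",(411,296),.102),("barend",(249,328),.095),("barroot",(255,200),.095),("guide far L",(130,184),.07),("guide far R",(418,195),.07),("near L",(124,282),.07),("near R",(415,296),.07),
 ("bin1",(134,193),.12),("bin2",(239,197),.12),("bin3",(237,276),.12),("bin4",(132,272),.12)]:
    print(n,atz("top",uv,z).round(3))
print("capside",tri((250,326),(386,287)))
E
```

```text
knob (array([0.723, 0.091, 0.182]), np.float64(0.0011))
stop far [ 0.659 -0.16   0.102]
stop near [ 0.494 -0.15   0.102]
barend [0.451 0.109 0.095]
barroot [0.656 0.094 0.095]
guide far L [0.692 0.304 0.07 ]
guide far R [ 0.66  -0.175  0.07 ]
near L [0.53  0.315 0.07 ]
near R [ 0.493 -0.163  0.07 ]
bin1 [0.668 0.282 0.12 ]
bin2 [0.657 0.117 0.12 ]
bin3 [0.534 0.123 0.12 ]
bin4 [0.545 0.286 0.12 ]
capside (array([0.457, 0.108, 0.094]), np.float64(0.005))
```

View pics/cw.png

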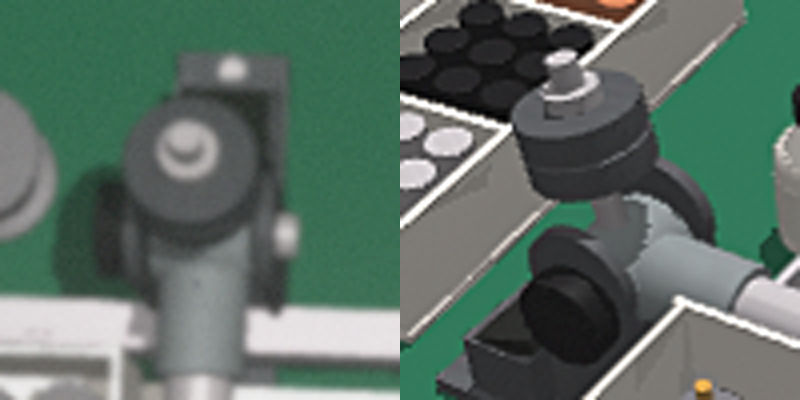

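```bash
cat >> h.py <<'E'
def plan(*targets):
    "world TCP targets -> total shift in units in present tool axes"
    s=r.read_state();R=Ro.from_rotvec(s["eef_rot"]).as_matrix();p=s["position"]
    print("clock",s["clock"],"pos",p.round(4),"toolx",R[:,0].round(3),"ang",np.degrees(np.arctan2(R[1,0],R[0,0])).round(1),"F",s["ft_force"].round(1),"g",round(s["gripper_width"],2))
    for T in targets:
        d=R.T@(np.array(T)-p)/.06;print(T,d.round(3));p=np.array(T)
E
python3 - <<'E'
from h import *
print(atz("side",(440,118),0),atz("side",(500,130),0),r.tip_reach)
plan((.32,-.40,.30),(.60,.09,.30))
E
```

```text
[ 0.55884189 -0.62961653  0.        ] [ 0.40059392 -0.62707229  0.        ] 0.017
clock 0.7 pos [ 0.2112 -0.5882  0.2483] toolx [ 0.338 -0.941 -0.   ] ang -70.2 F [-0.4  0.4 -0.2] g 1.0
(0.32, -0.4, 0.3) [-2.34  -2.766 -0.862]
(0.6, 0.09, 0.3) [-6.109 -7.152  0.   ]
```

>>> carry_out(moves=[[[-0.6, -0.7, -0.2], 0, 0], [[-0.6, -0.7, -0.2], 0, 0], [[-0.6, -0.7, -0.2], 0, 0], [[-0.6, -0.7, -0.2], 0, 0], [[-0.6, -0.7, 0], 0, 0], [[-0.6, -0.7, 0], 0, 0], [[-0.6, -0.7, 0], 0, 0], [[-0.6, -0.7, 0], 0, 0], [[-0.6, -0.7, 0], 0, 0], [[-0.6, -0.7, 0], 0, 0], [[-0.6, -0.7, 0], 0, 0], [[-0.6, -0.7, 0], 0, 0]])

```text
clock: 2.2
position: [0.5403, -0.0095, 0.2965]
eef_rot: [-2.57, 1.807, -0.001]
ft_force: [0.4, -0.6, 0.7]
gripper_width: -0.003
```

>>> carry_out(moves=[[[0, 0, 0], 1, 0], [[0, 0, 0], 1, 0], [[0, 0, 0], 1, 0], [[0, 0, 0], 1, 0], [[0, 0, 0], 0, 0], [[0, 0, 0], 0, 0]])

```text
clock: 2.95
position: [0.5396, -0.0113, 0.2963]
eef_rot: [-2.14, 2.3, -0.0]
ft_force: [-0.1, 0.8, 0.5]
gripper_width: 0.002
```

```bash
python3 - <<'E'
from h import *
plan((.655,.10,.30),(.655,.10,.155))
E
```

```text
clock 2.95 pos [ 0.5396 -0.0113  0.2963] toolx [-0.072 -0.997 -0.   ] ang -94.1 F [-0.1  0.8  0.5] g 0.0
(0.655, 0.1, 0.3) [-1.988 -1.786 -0.061]
(0.655, 0.1, 0.155) [0.    0.    2.417]
```

>>> carry_out(moves=[[[-0.66, -0.6, 0], 0, 0], [[-0.66, -0.6, 0], 0, 0], [[-0.66, -0.6, 0], 0, 0], [[0, 0, 0.6], 0, 0], [[0, 0, 0.6], 0, 0], [[0, 0, 0.6], 0, 0], [[0, 0, 0.4], 0, 0], [[0, 0, 0.2], 0, 0], [[0, 0, 0], 0, 0], [[0, 0, 0], 0, 0]])

```text
clock: 4.2
position: [0.6567, 0.0992, 0.1534]
eef_rot: [-2.137, 2.301, -0.002]
ft_force: [-0.2, -0.4, 0.4]
gripper_width: -0.001
```

```bash
python3 - <<'E'
from h import *
plan((.68,.10,.155))
s=snap("side","side1")
cv2.imwrite("pics/s1.png",cv2.resize(s[100:320,130:430,::-1],(600,440)))
E
```

```text
clock 4.2 pos [0.6567 0.0992 0.1534] toolx [-0.074 -0.997 -0.   ] ang -94.2 F [-0.2 -0.4  0.4] g -0.0
(0.68, 0.1, 0.155) [-0.041 -0.387 -0.026]
```

View pics/s1.png

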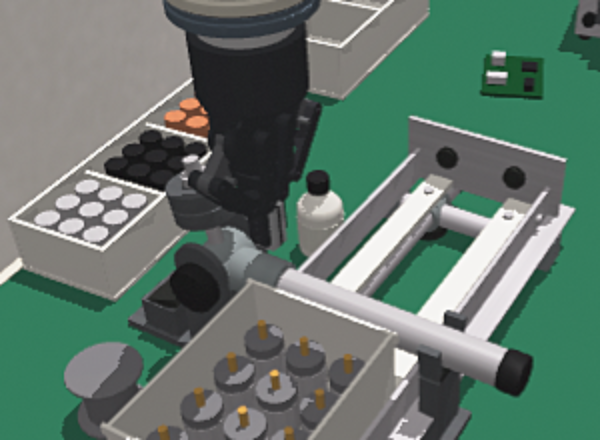

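The closed fingertips stand just in front of the discs (crop ~(270,225)), above the bar's root. I'll push slowly.

>>> carry_out(moves=[[[0, -0.1, 0], 0, 0], [[0, -0.1, 0], 0, 0], [[0, -0.1, 0], 0, 0], [[0, -0.05, 0], 0, 0], [[0, -0.05, 0], 0, 0], [[0, -0.05, 0], 0, 0]])

```text
clock: 5.0
position: [0.6823, 0.0973, 0.152]
eef_rot: [2.137, -2.301, -0.002]
ft_force: [-9.6, 0.7, 6.6]
gripper_width: -0.0
```

>>> carry_out(moves=[[[0, -0.05, 0], 0, 0], [[0, -0.05, 0], 0, 0], [[0, -0.05, 0], 0, 0], [[0, -0.05, 0], 0, 0]])

```text
clock: 5.5
position: [0.6941, 0.0963, 0.1523]
eef_rot: [2.137, -2.301, -0.002]
ft_force: [-7.4, 0.4, 4.6]
gripper_width: -0.0
```

```bash
python3 - <<'E'
from h import *
plan()
s=snap("side","side2")
cv2.imwrite("pics/s2.png",cv2.resize(s[100:320,130:430,::-1],(600,440)))
E
```

```text
clock 5.5 pos [0.6941 0.0963 0.1523] toolx [-0.074 -0.997  0.   ] ang -94.2 F [-7.4  0.4  4.6] g -0.0
```

View pics/s2.png

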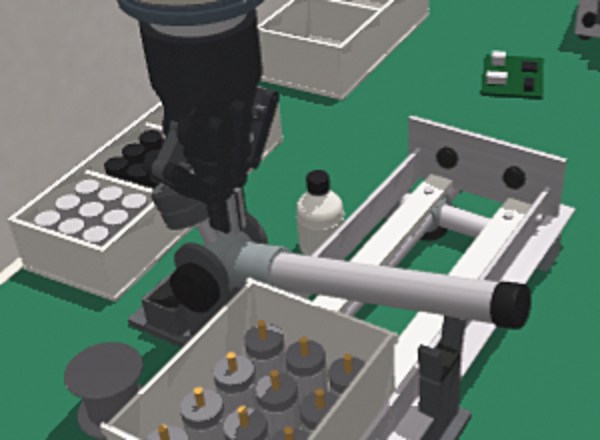

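The arm is rising (bar end lifted off the saddle) and the force is about 9 N. I'll continue.

>>> carry_out(moves=[[[0, -0.05, 0], 0, 0], [[0, -0.05, 0], 0, 0], [[0, -0.05, 0], 0, 0], [[0, -0.05, 0], 0, 0], [[0, -0.05, 0], 0, 0], [[0, -0.05, 0], 0, 0]])

```text
clock: 6.3
position: [0.7127, 0.095, 0.1518]
eef_rot: [2.137, -2.302, -0.001]
ft_force: [-4.9, 1.2, -2.9]
gripper_width: 0.001
```

```bash
python3 - <<'E'
from h import *
plan()
s=snap("side","side3")
cv2.imwrite("pics/s3.png",cv2.resize(s[60:320,100:430,::-1],(660,520)))
E
```

```text
clock 6.3 pos [0.7127 0.095  0.1518] toolx [-0.074 -0.997  0.   ] ang -94.2 F [-4.9  1.2 -2.9] g 0.0
```

View pics/s3.png

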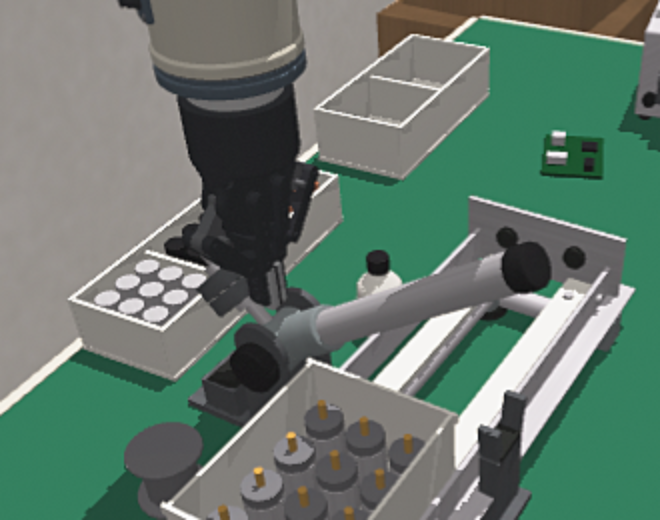

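>>> carry_out(moves=[[[0, -0.05, 0], 0, 0], [[0, -0.05, 0], 0, 0], [[0, -0.05, 0], 0, 0]])

```text
clock: 6.72
position: [0.7221, 0.0943, 0.1522]
eef_rot: [2.138, -2.302, -0.0]
ft_force: [-4.5, 1.3, -3.4]
gripper_width: 0.001
```

```bash
python3 - <<'E'
from h import *
plan()
for d in r.spot_in("bar_end","side")[:1]: print(d)
s=snap("side","side4")
for d in r.spot_in("bar_end","side")[:1]: print(d)
print([proj("side",np.array([.71,.091,.095])+.26*np.array([-np.cos(a)*.998,np.cos(a)*.07,np.sin(a)])).round() for a in (.7,.8,.9,1,1.1)])
cv2.imwrite("pics/s4.png",cv2.resize(s[60:320,100:430,::-1],(660,520)))
E
```

```text
clock 6.725 pos [0.7221 0.0943 0.1522] toolx [-0.074 -0.997  0.   ] ang -94.2 F [-4.5  1.3 -3.4] g 0.0
{'at': [0.4617, 0.4329], 'score': 0.92}
{'at': [0.4412, 0.4104], 'score': 0.79}
[array([357., 174.]), array([344., 157.]), array([329., 140.]), array([314., 125.]), array([297., 110.])]
```

View pics/s4.png

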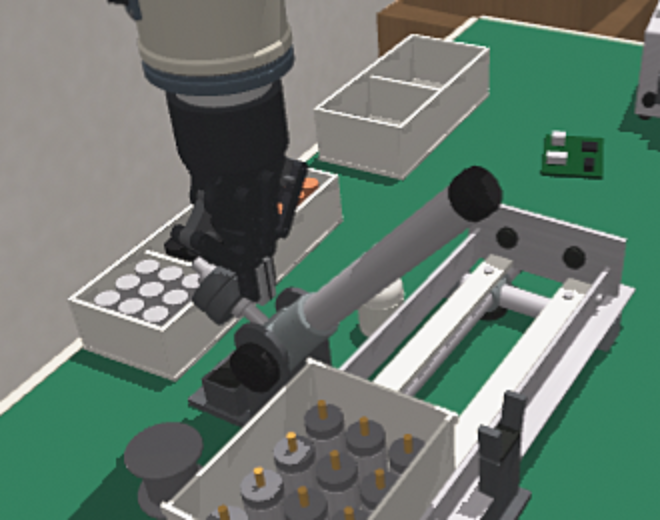

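>>> carry_out(moves=[[[0, -0.05, 0], 0, 0], [[0, -0.05, 0], 0, 0]])

```text
clock: 7.12
position: [0.7278, 0.0939, 0.1521]
eef_rot: [2.137, -2.302, -0.001]
ft_force: [-3.4, 1.1, -3.0]
gripper_width: -0.002
```

>>> carry_out(moves=[[[0, -0.05, 0], 0, 0], [[0, -0.05, 0], 0, 0]])

```text
clock: 7.38
position: [0.7346, 0.0933, 0.1526]
eef_rot: [-2.137, 2.302, -0.001]
ft_force: [0.6, 0.6, -0.3]
gripper_width: -0.0
```

```bash
python3 - <<'E'
from h import *
plan()
s=snap("side","side5")
g=s[80:240,230:370];d=(g.sum(2)<90)
print("dark",np.argwhere(d).mean(0)[::-1]+[230,80],d.sum())
cv2.imwrite("pics/s5.png",cv2.resize(s[60:320,100:430,::-1],(660,520)))
E
```

```text
clock 7.375 pos [0.7346 0.0933 0.1526] toolx [-0.074 -0.997 -0.   ] ang -94.2 F [ 0.6  0.6 -0.3] g -0.0
dark [299.00126103 144.02900378] 793
```

View pics/s5.png

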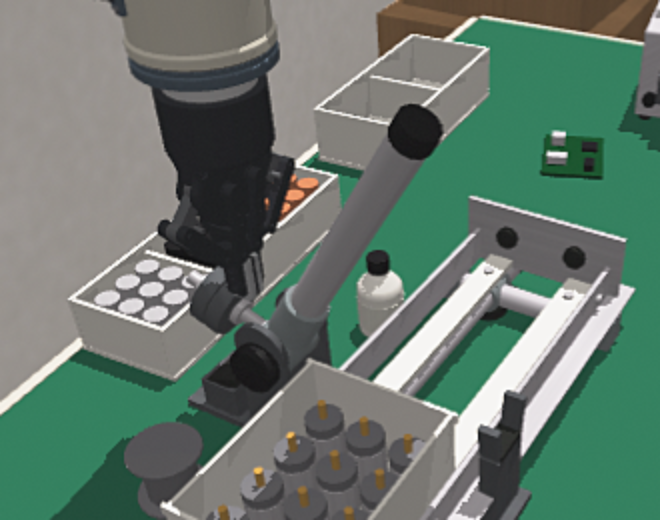

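The arm is at about 1.03 rad and no longer presses on the finger, so it is past balance. I'll leave sideways (+y).

>>> carry_out(moves=[[[-0.95, 0, -0.1], 0, 0], [[-1, 0, 0], 0, 0], [[-0.5, 0.7, -0.4], 0, 0], [[-0.5, 0.7, -0.5], 0, 0], [[-0.7, 0.4, -0.3], 0, 0], [[-0.7, 0, 0], 0, 0], [[0, 0, 0], 0, 0], [[0, 0, 0], 0, 0], [[0, 0, 0], 0, 0], [[0, 0, 0], 0, 0]])

```text
clock: 8.68
position: [0.6458, 0.3608, 0.2303]
eef_rot: [2.136, -2.303, 0.0]
ft_force: [0.2, 0.1, -0.1]
gripper_width: -0.002
```

```bash
python3 - <<'E'
from h import *
s=snap("side","side6");t=snap("top","top6")
for c in("side","top"):
    for n in("bar_end","bin_mid"):
        for d in r.spot_in(n,c)[:1]: uv=np.array(d["at"])*[640,480];print(c,n,d["score"],uv.round(1),atz(c,uv,.0825).round(3))
print([proj("side",np.array([.71,.091,.095])+.26*np.array([-np.cos(a)*.998,np.cos(a)*.07,np.sin(a)])).round() for a in (1.0,1.2,1.4,1.6,1.75)])
plan()
cv2.imwrite("pics/v6.png",np.hstack([cv2.resize(s,(400,300)),cv2.resize(t,(400,300))])[:,:,::-1])
E
```

```text
side bar_end 0.96 [217.3 162.6] [ 0.88  -0.08   0.083]
side bin_mid 0.96 [259.  309.6] [0.604 0.211 0.083]
top bar_end 0.89 [251.5 129.3] [0.775 0.099 0.083]
top bin_mid 0.72 [190.  233.7] [0.605 0.203 0.083]
[array([314., 125.]), array([280.,  98.]), array([244.,  79.]), array([211.,  68.]), array([188.,  66.])]
clock 8.975 pos [0.6455 0.3615 0.2303] toolx [-0.074 -0.997  0.   ] ang -94.3 F [ 0.5  0.1 -0.4] g -0.01
```

View pics/v6.png

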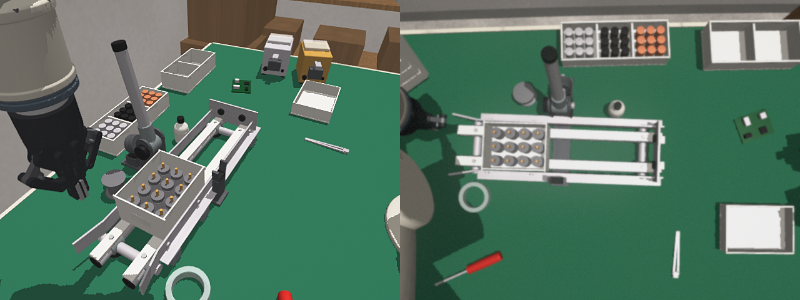

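The barrier stands upright on its stop (bar end at side px ~(195,70), matching ~1.7 rad) and the bin hasn't moved. Next I'll turn the jaws across the lane and drop in behind the bin.

>>> carry_out(moves=[[[0, 0, 0], -1, 0.4], [[0, 0, 0], -1, 0.4], [[0, 0, 0], -1, 0.4], [[0, 0, 0], -1, 0.4], [[0, 0, 0], -1, 0.4], [[0, 0, 0], -1, 0.4], [[0, 0, 0], -1, 0.4], [[0, 0, 0], -1, 0.4], [[0, 0, 0], -1, 0.4], [[0, 0, 0], -1, 0.4], [[0, 0, 0], -1, 0.4], [[0, 0, 0], -1, 0.4]])

```text
clock: 10.48
position: [0.6455, 0.3617, 0.2303]
eef_rot: [-3.084, 0.601, -0.0]
ft_force: [-0.4, 0.2, 0.9]
gripper_width: 0.403
```

>>> carry_out(moves=[[[0, 0, 0], -1, 0.4], [[0, 0, 0], -1, 0.4], [[0, 0, 0], -1, 0.4], [[0, 0, 0], 0, 0.4], [[0, 0, 0], 0, 0.4]])

```text
clock: 11.1
position: [0.6454, 0.3617, 0.2303]
eef_rot: [3.139, -0.12, -0.0]
ft_force: [-0.7, -0.6, -0.1]
gripper_width: 0.405
```

```bash
python3 - <<'E'
from h import *
plan((.611,.33,.23),(.611,.33,.095),(.577+.07*.175,-.155+.175,.095))
E
```

```text
clock 11.1 pos [0.6454 0.3617 0.2303] toolx [ 0.997 -0.076 -0.   ] ang -4.4 F [-0.7 -0.6 -0.1] g 0.41
(0.611, 0.33, 0.23) [-0.532  0.571  0.005]
(0.611, 0.33, 0.095) [ 0.   -0.    2.25]
(0.5892499999999999, 0.01999999999999999, 0.095) [0.033 5.179 0.   ]
```

>>> carry_out(moves=[[[-0.53, 0.57, 0], 0, 0.4], [[0, 0, 0.6], 0, 0.4], [[0, 0, 0.6], 0, 0.4], [[0, 0, 0.5], 0, 0.4], [[0, 0, 0.4], 0, 0.4], [[0, 0, 0.15], 0, 0.4], [[0, 0, 0], 0, 0.4], [[0, 0, 0], 0, 0.4]])

```text
clock: 12.1
position: [0.6118, 0.3302, 0.0965]
eef_rot: [-3.139, 0.117, -0.002]
ft_force: [1.5, -0.7, 0.3]
gripper_width: 0.404
```

>>> carry_out(moves=[[[0, 0.1, 0], 0, 0.4], [[0, 0.1, 0], 0, 0.4], [[0, 0.1, 0], 0, 0.4], [[0, 0.1, 0], 0, 0.4], [[0, 0.1, 0], 0, 0.4], [[0, 0.1, 0], 0, 0.4], [[0, 0.1, 0], 0, 0.4], [[0, 0.1, 0], 0, 0.4]])

```text
clock: 13.1
position: [0.6076, 0.2818, 0.0953]
eef_rot: [-3.139, 0.116, 0.0]
ft_force: [-0.5, 2.2, 0.5]
gripper_width: 0.401
```

```bash
python3 - <<'E'
from h import *
plan()
s=snap("side","side7");t=snap("top","top7")
for d in r.spot_in("bin_mid","top")[:1]: uv=np.array(d["at"])*[640,480];print(d["score"],atz("top",uv,.0825).round(3))
cv2.imwrite("pics/v7.png",np.hstack([s[60:460,0:400],t[80:480,40:440]])[:,:,::-1])
E
```

```text
clock 13.1 pos [0.6076 0.2818 0.0953] toolx [ 0.997 -0.074 -0.   ] ang -4.2 F [-0.5  2.2  0.5] g 0.4
0.91 [0.6   0.19  0.083]
```

View pics/v7.png

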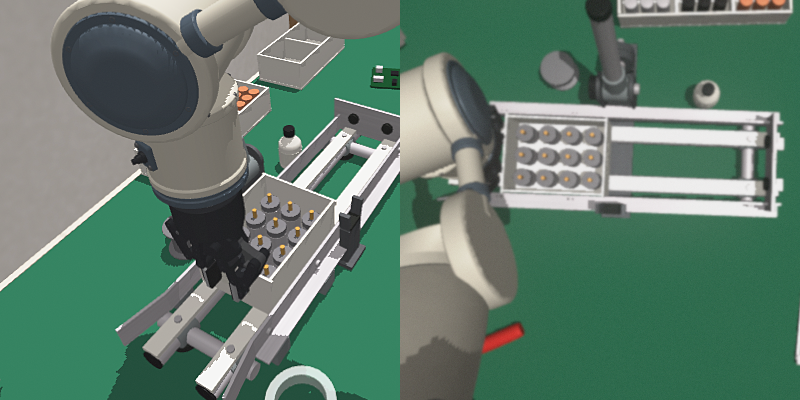

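The fingers are on the middle of the bin's rear wall and the bin is sliding (2 N). The barrier stays clear. I'll keep pushing.

>>> carry_out(moves=[[[0, 0.1, 0], 0, 0.4], [[0, 0.15, 0], 0, 0.4], [[0, 0.15, 0], 0, 0.4], [[0, 0.15, 0], 0, 0.4], [[0, 0.15, 0], 0, 0.4], [[0, 0.15, 0], 0, 0.4], [[0, 0.15, 0], 0, 0.4], [[0, 0.15, 0], 0, 0.4], [[0, 0.15, 0], 0, 0.4], [[0, 0.15, 0], 0, 0.4], [[0, 0.15, 0], 0, 0.4], [[0, 0.15, 0], 0, 0.4]])

```text
clock: 14.75
position: [0.5999, 0.1768, 0.0953]
eef_rot: [-3.139, 0.116, -0.0]
ft_force: [0.2, 2.1, 1.4]
gripper_width: 0.402
```

>>> carry_out(moves=[[[0, 0.15, 0], 0, 0.4], [[0, 0.15, 0], 0, 0.4], [[0, 0.15, 0], 0, 0.4], [[0, 0.15, 0], 0, 0.4], [[0, 0.15, 0], 0, 0.4], [[0, 0.15, 0], 0, 0.4], [[0, 0.15, 0], 0, 0.4], [[0, 0.15, 0], 0, 0.4], [[0, 0.15, 0], 0, 0.4], [[0, 0.1, 0], 0, 0.4]])

```text
clock: 16.0
position: [0.5934, 0.09, 0.0952]
eef_rot: [3.139, -0.117, -0.0]
ft_force: [1.2, 2.4, 1.1]
gripper_width: 0.397
```

>>> carry_out(moves=[[[0, 0.07, 0], 0, 0.4], [[0, 0.07, 0], 0, 0.4], [[0, 0.07, 0], 0, 0.4], [[0, 0.07, 0], 0, 0.4]])

```text
clock: 16.5
position: [0.5922, 0.0737, 0.0953]
eef_rot: [3.139, -0.116, -0.0]
ft_force: [-0.2, 2.7, -0.3]
gripper_width: 0.397
```

>>> carry_out(moves=[[[0, 0.07, 0], 0, 0.4], [[0, 0.07, 0], 0, 0.4], [[0, 0.07, 0], 0, 0.4], [[0, 0.07, 0], 0, 0.4], [[0, 0.07, 0], 0, 0.4], [[0, 0.07, 0], 0, 0.4]])

```text
clock: 17.25
position: [0.5903, 0.0484, 0.0953]
eef_rot: [3.139, -0.116, 0.0]
ft_force: [0.8, 3.2, 0.6]
gripper_width: 0.401
```

>>> carry_out(moves=[[[0, 0.04, 0], 0, 0.4], [[0, 0.04, 0], 0, 0.4], [[0, 0.04, 0], 0, 0.4]])

```text
clock: 17.62
position: [0.5898, 0.0414, 0.0953]
eef_rot: [3.139, -0.116, -0.0]
ft_force: [0.7, 2.4, 0.3]
gripper_width: 0.396
```

```bash
python3 - <<'E'
from h import *
plan()
s=snap("side","side8");t=snap("top","top8")
for c in("top","side"):
  for d in r.spot_in("bin_mid",c)[:1]: uv=np.array(d["at"])*[640,480];print(d["score"],atz(c,uv,.0825).round(3))
cv2.imwrite("pics/v8.png",np.hstack([s[60:460,100:500],t[80:480,140:540]])[:,:,::-1])
E
```

```text
clock 17.625 pos [0.5898 0.0414 0.0953] toolx [ 0.997 -0.074 -0.   ] ang -4.2 F [0.7 2.4 0.3] g 0.4
0.67 [0.569 0.225 0.083]
0.85 [ 0.56  -0.042  0.083]
```

View pics/v8.png

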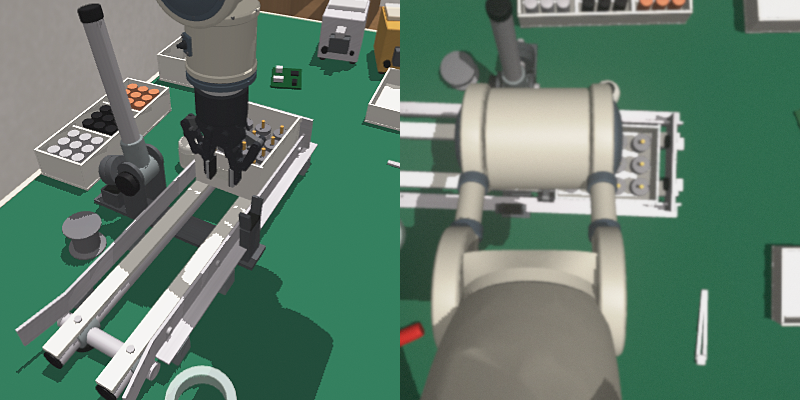

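The bin is about 1 cm short of the stop and the barrier is still standing. I'll creep in until the force rises.

>>> carry_out(moves=[[[0, 0.04, 0], 0, 0.4], [[0, 0.04, 0], 0, 0.4]])

```text
clock: 18.08
position: [0.5894, 0.0367, 0.0953]
eef_rot: [-3.139, 0.116, 0.0]
ft_force: [0.7, 2.0, -0.3]
gripper_width: 0.395
```

>>> carry_out(moves=[[[0, 0.03, 0], 0, 0.4], [[0, 0.03, 0], 0, 0.4]])

```text
clock: 18.32
position: [0.5892, 0.033, 0.0953]
eef_rot: [-3.139, 0.116, 0.0]
ft_force: [0.5, 1.4, 0.2]
gripper_width: 0.406
```

>>> carry_out(moves=[[[0, 0.03, 0], 0, 0.4], [[0, 0.03, 0], 0, 0.4]])

```text
clock: 18.58
position: [0.5889, 0.0294, 0.0953]
eef_rot: [3.139, -0.116, -0.0]
ft_force: [0.6, 2.4, -0.8]
gripper_width: 0.398
```

>>> carry_out(moves=[[[0, 0.03, 0], 0, 0.4], [[0, 0.03, 0], 0, 0.4]])

```text
clock: 18.82
position: [0.5887, 0.0259, 0.0953]
eef_rot: [-3.139, 0.116, 0.0]
ft_force: [0.4, 1.7, -1.0]
gripper_width: 0.4
```

>>> carry_out(moves=[[[0, 0.02, 0], 0, 0.4], [[0, 0.02, 0], 0, 0.4]])

```text
clock: 19.08
position: [0.5883, 0.0245, 0.0954]
eef_rot: [-3.138, 0.117, 0.0]
ft_force: [-1.4, 19.3, 3.9]
gripper_width: 0.397
```

>>> carry_out(moves=[[[0, 0.02, 0], 0, 0.4], [[0, 0.02, 0], 0, 0.4]])

```text
clock: 19.32
position: [0.5882, 0.0242, 0.0957]
eef_rot: [-3.135, 0.116, -0.0]
ft_force: [-1.8, 41.2, 8.6]
gripper_width: 0.404
```

The force rose sharply, so the bin is on the stop. Backing off, then up and away.

>>> carry_out(moves=[[[0, -0.1, 0], 0, 0.4], [[0, -0.3, 0], 0, 0.4], [[0, -0.5, 0], 0, 0.4], [[0, 0, -0.6], 0, 0.4], [[0, 0, -0.8], 0, 0.4], [[-0.6, 0, -0.6], 0, 0.4], [[-0.9, 0, 0], 0, 0.4], [[-0.9, 0, 0], 0, 0.4], [[0, 0, 0], 0, 0.4], [[0, 0, 0], 0, 0.4]])

```text
clock: 20.58
position: [0.4493, 0.0861, 0.2156]
eef_rot: [-3.139, 0.116, -0.002]
ft_force: [0.7, -0.3, 0.2]
gripper_width: 0.398
```

```bash
python3 - <<'E'
from h import *
plan()
s=snap("side","side9");t=snap("top","top9")
for c in("top","side"):
  for d in r.spot_in("bin_mid",c)[:1]: uv=np.array(d["at"])*[640,480];print(d["score"],uv,atz(c,uv,.0825).round(3))
cv2.imwrite("pics/v9.png",np.hstack([s[40:440,100:500],t[80:480,140:540]])[:,:,::-1])
E
```

```text
clock 20.575 pos [0.4493 0.0861 0.2156] toolx [ 0.997 -0.074  0.001] ang -4.2 F [ 0.7 -0.3  0.2] g 0.4
0.88 [360.768 242.592] [ 0.583 -0.075  0.083]
0.81 [346.496 208.416] [ 0.586 -0.049  0.083]
```

View pics/v9.png

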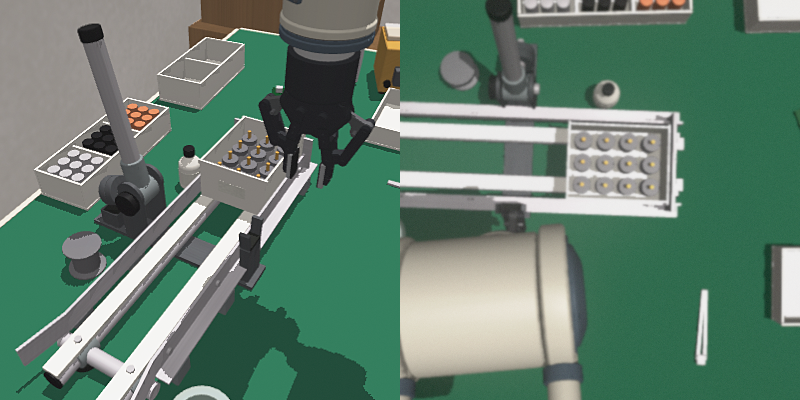

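The bin sits flat against the end stop (top crop cols 565–670), the barrier is upright, the gripper is clear and nothing else has moved. Handing in.

```bash
python3 -c "
from workcell import r
print(r.job_done())"
```

```text
the job is handed in; nothing more can be done
None
```

The barrier is standing open and the bin is against the end stop. I handed the job in at about 20.6 s of the 64 s allowed; the hand-in gave no verdict.

- **Barrier:** The tool only points straight down, so I did not lift the bar's free end. I pushed the counterweight discs slowly away from the robot with the closed fingers, at up to about 12 N. At about 1.03 rad the arm was past its balance point, and I moved the gripper out sideways. The arm then swung onto its stop by itself. With nothing touching it and the bin still waiting, the picture put it at about 1.7 rad.
- **Bin:** I pushed its rear wall with the fingers part open, taking about 2–3 N. It slid until the force jumped to 19 N, then 41 N, on the stop. That 41 N is more than intended: it was at the fingertips and well under the 120 N wrist limit, but a shorter last step would have been gentler. I then backed off and raised the gripper clear.

**Last checks:** The final pictures show the bin flat against the stop, the barrier upright and the gripper clear. The bystanders in view look unmoved, but I compared them only by eye, and the screwdriver was hidden in the last picture. Wrist force was about zero. The two cameras disagreed on the bin's position along the lane, with y at -0.075 m from the top and -0.049 m from the side. I went by the top view and the force contact, because from the side only part of the bin was visible.

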